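# Open the seamer's drive box and stow its cover

### The job

Loosen both captive thumbscrews of the red cover on the green drive box fully, with the cover still in its seat. Then lift the cover off, set it down flat on the open apron of the plywood rack, in line with the bay and its yellow tab away from it, and let go; take it again by the yellow tab, slide it straight in under the clear roof until it meets the back of the bay, and let go. Do not drop the cover, and leave the tins and the screwdriver where they are.

Things in the scene. Friction and masses are not known exactly. Their poses are not given: they have to be found in the camera images.
- drivebox: Fixed green drive box, 250 x 90 mm, rim 78 mm high; origin on the bench under its middle, x along its length, z up. The cover's seat is 60 mm above the bench. A rim, level with the cover's top, surrounds the cover with 1.5 mm play: lift straight up, 20 mm or more, to clear it. A grey motor below the rim stands out 75 mm on the +y side.
- cover: Loose red steel cover, a channel 230 x 70 mm, about 0.5 kg. Origin under its middle at the lower edge of its side flanges, x along its length, z up; top face 18 mm above the origin. It stands flat on the flanges; a 20 mm wide tongue at the -x end carries the tab. On top, along its x: yellow tab at -104 mm, screw_b -56, black grip 0, screw_a +56. In its seat its x is along the drive box's x.
- cover_grip (a point): Black rib on the middle of the cover: 30 mm along the cover's x, 10 mm thick, 26 mm tall. The point lies on its middle plane, 17 mm above the cover's top face, 9 mm under the rib's top. Pinched across its 10 mm from above.
- tab: Yellow upright tab at the cover's -x end: 20 mm along the cover's x, 10 mm thick, 26 mm tall. Origin at its foot on the cover's top face; axes as the cover's. While the cover is on the drive box, green cheeks as high as the tab enclose it with 9 mm free each side: fingers do not fit round it there.
- cover_tab (a point): Middle of the yellow tab, 15 mm above the cover's top face, 11 mm under the tab's top. Pinched across its 10 mm from above.
- screw_a (a joint): Turn of thumbscrew a (cover x = +56 mm), rad: 0 tight, growing as it is loosened, anticlockwise from above, to a hard stop at 2.1. A catch foot holds the cover down until about 1.8. The screw stays in the cover at the same height. It takes about 0.06 N m and stays where it is left. Starts between 0 and 0.5.
- screw_b (a joint): Turn of thumbscrew b (cover x = -56 mm), just as screw_a.
- screw_a_wing (a point): Middle of thumbscrew a's wing: an upright bar 30 x 10 mm, 20 mm tall, half brass, half white, its middle 28 mm above the cover's top face. x along the bar to its white end, z up. White end: 1.05 rad anticlockwise of the cover's +x end when tight, towards the black grip when fully loose. Rib and tab are 38 mm or more from the screw's axis: open the jaws 45 mm at most.
- screw_b_wing (a point): Middle of thumbscrew b's wing, just as a's; when tight its white end is 1.05 rad anticlockwise of the cover's -x end.
- rack: Fixed plywood stowing rack, 420 x 130 mm. Origin on the bench, z up, +x is the way in. Level floor 12 mm above the bench from x = -215 mm to the bay's back wall at +191 mm. The bay, x = +40 to +191 mm, is 84 mm wide, its clear roof 62 mm above the floor (roof top 79 mm above the bench). Two flared guides 14 mm tall lead in from x = -5 mm.
- apron (a point): Point on the rack's floor at rack x = -100 mm: the middle of the cover when it lies well on the open apron, its +x end 25 mm short of the roof. Axes as the rack's.
- bay_home (a point): Point on the rack's floor at rack x = +76 mm: where the cover's origin is when it is fully home, +x end against the back wall. The tab then stays outside, 69 mm short of the roof's edge.
- tin0: Closed yellow tin, 68 mm across, 95 mm tall, standing; origin under its middle. To be left alone.
- tin1: Closed green tin, 68 mm across, 95 mm tall, standing; origin under its middle. To be left alone.
- tin2: Closed blue tin, 68 mm across, 95 mm tall, standing; origin under its middle. To be left alone.
- driver: Screwdriver lying on the bench near the robot, to be left alone. Origin under its middle.

How it is judged:
On the way, in this order (a step that is already met when the one before it is completed fails the run):
1. both thumbscrews are loosened (over 1.8 rad) while the cover is still in its seat (value of joint each of screw_a, screw_b above 1.8 rad and z of cover in the frame of drivebox below 0.064 m and horizontal distance between cover and drivebox below 0.006 m), for 0.1 s.
2. the cover lies flat on the rack's apron, in line with the bay and short of it, tab away from the bay, let go (angle between cover's own z axis and vertical below 0.08 rad and z of cover in the frame of rack between 0.006 and 0.018 m and angle between the x axis of cover and the x axis of rack, either way round below 0.15 rad and x of cover in the frame of rack between -0.16 and -0.03 m and y of cover in the frame of rack between -0.04 and 0.04 m and x of tab in the frame of rack below -0.1 m and contact force between the fingers and cover below 0.1 N), for 0.1 s.
3. the cover is taken by its yellow tab, still short of home (contact force between the fingers and tab above 3 N and x of cover in the frame of rack below 0.06 m), for 0.1 s.
At the end, for the whole second after the job is handed in: The cover stands flat on the floor of the rack's bay, +x end within 6 mm of the back wall, within 12 mm of the bay's middle line and 0.15 rad of its direction, tab outwards, at rest and let go (angle between cover's own z axis and vertical below 0.08 rad and z of cover in the frame of rack between 0.006 and 0.018 m and angle between the x axis of cover and the x axis of rack, either way round below 0.15 rad and x of cover in the frame of rack between 0.07 and 0.082 m and y of cover in the frame of rack between -0.012 and 0.012 m and x of tab in the frame of rack below 0 m and linear speed of cover below 0.02 m/s and contact force between the fingers and cover below 0.1 N); the robot touches nothing.
It fails at once if the cover is dropped: it moves faster than 0.9 m/s with no finger on it (linear speed of cover above 0.9 m/s and contact force between the fingers and cover below 0.1 N).
It fails at once if a tin or the screwdriver is moved by more than 25 mm (distance of any of tin0, tin1, tin2, driver from where it was at the start of the episode above 0.025 m).
It fails at once if a tin is tipped (angle between any of tin0, tin1, tin2's own z axis and vertical above 0.4 rad).
It also fails if it takes over 72 s, if anything falls off the work surface, if the arm or the gripper's body presses on something with over 40 N, if the wrist force passes 120 N, or if a joint passes its speed limit or range.

### The arm

A 7-joint arm with a two-finger parallel gripper is mounted at the origin on the work surface. World frame = base frame: x ahead of the robot, y to its left, z up, the work surface at z = 0. Lengths are in m, angles in rad, forces in N, time in s.
With the tool pointing down it reaches from about 0.35 to 0.9 m from the base axis. Payload 8.1 kg.
Tool frame: the origin (TCP) lies at the centre of the arm's flange, where the gripper is bolted on; the fingertips stand 178 mm ahead of it and the grasp point (between the pads) lies 159 mm ahead of it; x points along the fingers, z is the direction in which the jaws open and shut, and the axes are right-handed (so a half turn about x gives the same grasp; the last joint's range is limited). The gripper opens to 92 mm and grips with 3 to 60 N. Pads are 19 mm wide; open, the fingers measure 130 mm over their backs; the gripper's body (75 mm by 190 mm) begins 47 mm behind the grasp point.
Start: joints at [1.09, 0.434, 0.025, 1.573, -0.012, 1.134, -0.075], TCP at [0.231, -0.581, 0.405] pointing down, gripper open.
Joint ranges: [-2.62, 2.62], [-0.44, 2.09], [-1.27, 1.32], [0.08, 2.57], [-1.32, 4.46], [0.12, 2], [-2.74, 2.74]. Speed limits (rad/s): [2.22, 2.22, 3.01, 3.01, 3.14, 3.14, 3.14].

### API

Orientations are given as a rotation vector (axis times angle).
In Python, from cell import arm, get_image, search_frame, pinpoint gives the robot as it stands.
- The arm moves only by the tool arm_command, never from a script. Its argument "motion" is a list of rows, each a list of 7 numbers: the finger opening in mm, from 0 to 91.8, then the shift along the tool's x, y, z in mm, then the turn, a rotation vector about the tool's x, y, z in degrees. In form: [[fingers, x, y, z, ax, ay, az], ...]. A call has 1 to 5 rows; each row shifts and turns the commanded pose from where the row before left it, along the tool's axes as they then stand; what a row does not reach is not made up. A row lasts 1/8 s, in which the tool goes at most 62.5 mm and 10.7 degrees, less where a joint would pass 70% of its speed; a pose out of reach is approached as far as the arm can. A call with a gripper value outside its range is refused whole. The fingers move at their own pace and stop on an object; "newtons" is the grip in N (left out, the last holds). Time passes only in rows, so rows that do not move let the fingers close. It gives the time, the measured TCP pose, the force and the opening at its end, in the units of the state.
- arm.observe(): the state, without advancing time (a new reading comes with each control period).
- get_image(name): name is "scene" or "top" or "wrist"; returns a dict with "frame" (384x512x3 uint8, red, green, blue), "range_z" (384x512 float32, m along the optical axis (not along the pixel's ray), 0 where there is no reading), "K" (3x3 intrinsics, pixels), "origin" and "rotation" of the camera in the world; the wrist camera has in their place "tool_from_camera" (4x4, takes a point from camera to tool coordinates, whose origin is the TCP and whose axes are the tool frame's). Camera axes: x right, y down, z forward; pixel columns grow to the right and rows downward; lengths in m; the calibration is good to about 2 mm. A picture is of the moment at which its call begins: read the wrist's pose just before it.
- arm.sign_off(): hands the job in, once; it reports no verdict.
Trained networks look in the newest picture that a camera, given by its name, has taken for a name from the list of things; names that differ only in an ending like _2 or _b are one class to them, and where a whole thing is asked for, a point or a joint stands for the part that bears it (a point fixed in the world has none). Each returns a list of dicts, best first, with "p" (0 to 1); they miss things now and then, are a little off and sometimes report something else, mostly with a low value. They report only what shows in the picture. A call takes as long as a camera call.
- search_frame(camera, target): "point" ([x, y, z] in m, in world coordinates, good to about 4 mm: the middle of the surface that is visible of it).
- pinpoint(camera, target): "point" ([x, y, z] in m, in world coordinates, good to about 4 mm: a listed point, or the origin of a listed thing).
The state is a dict: "clock": time; "joints": joint angles; "dq": joint speeds; "joint_efforts": joint torques, N m; "position": TCP position; "ee_rot": TCP orientation; "force": force on the tool from outside, world axes, zero at the start; "ft_torque": the same for the moment, N m; "width": opening from 0.0 (shut) to 1.0 (fully open).
Only numpy, scipy, OpenCV 4.12 (cv2) and the standard library are available. Lean on these libraries where they do the work, as an engineer would, in place of code of your own. Each camera call takes 0.05 s, during which the arm holds its last target. There are 200 camera calls.

## Working session

There is one attempt and no reset: what is moved stays moved. The work goes in short steps, Python scripts to look and compute and a tool call to move; the robot and the scene stay as the last step left them, time stands still between calls to the robot, and variables do not carry over. Pictures are saved under pics/ and viewed, about 8 in all and at most 12, crops included, and the job is handed in when it is done.

Besides the shell and the picture viewer there is one more tool, called in YAML: its name, and indented under it one key for each argument. arm_command: Moves the arm, as the interface text tells. Its arguments: {"type":"object","properties":{"motion":{"type":"array"},"newtons":{"type":"number"}},"required":["motion"]}

```bash
mkdir -p pics
cat > h.py <<'E'
import numpy as np, cv2
from cell import arm, get_image, search_frame, pinpoint
from scipy.spatial.transform import Rotation as R
def cam(name):
    s=arm.observe(); im=get_image(name)
    if name=="wrist":
        T=np.eye(4); T[:3,:3]=R.from_rotvec(s["ee_rot"]).as_matrix(); T[:3,3]=s["position"]
        M=T@np.array(im["tool_from_camera"])
        im["rotation"],im["origin"]=M[:3,:3],M[:3,3]
    return im
def cloud(im):
    z=im["range_z"]; K=im["K"]; v,u=np.mgrid[:z.shape[0],:z.shape[1]]
    P=np.stack([(u-K[0,2])/K[0,0]*z,(v-K[1,2])/K[1,1]*z,z],-1)
    W=P@np.array(im["rotation"]).T+np.array(im["origin"]); W[z==0]=np.nan
    return W
def save(im,fn,scale=1.5):
    cv2.imwrite("pics/"+fn,cv2.resize(im["frame"][:,:,::-1],None,fx=scale,fy=scale))
E
cat > a.py <<'E'
from h import *
s=arm.observe(); print(s)
print(R.from_rotvec(s["ee_rot"]).as_matrix().round(3))
ims={c:cam(c) for c in ["scene","top"]}
a=np.hstack([ims[c]["frame"] for c in ims])
save(ims["top"],"top0.png"); save(ims["scene"],"scene0.png")
np.savez("top0.npz",W=cloud(ims["top"]),f=ims["top"]["frame"])
np.savez("scene0.npz",W=cloud(ims["scene"]),f=ims["scene"]["frame"])
for c in ims:
  for t in ["drivebox","cover","cover_grip","cover_tab","screw_a_wing","screw_b_wing","rack","apron","bay_home","tin0","tin1","tin2","driver"]:
    r=pinpoint(c,t); print(c,t,[(np.round(q["point"],3).tolist(),round(q["p"],2)) for q in r[:3]])
E
python3 a.py
```

```text
{'clock': 0.0, 'joints': array([ 1.09043044,  0.43525041,  0.02494676,  1.57409159, -0.01158237,
        1.1340045 , -0.07511942]), 'dq': array([ 0.00162882, -0.00022749,  0.00034661, -0.00021111,  0.00039921,
       -0.00079008,  0.00076761]), 'joint_efforts': array([-4.56086937e-04, -6.67852306e+01,  9.85517576e-01, -3.14450240e+01,
       -6.02394319e-02,  4.28712065e-02,  1.21629478e-04]), 'position': array([ 0.23042383, -0.58072709,  0.40392954]), 'ee_rot': array([ 0.92745708,  1.36598647, -0.92617865]), 'force': array([ 1.01414769,  0.41429041, -0.21991072]), 'ft_torque': array([-0.0007461 ,  0.01686837, -0.01575835]), 'width': 0.9983421862012706}
[[-0.001  0.93   0.369]
 [ 0.001  0.369 -0.93 ]
 [-1.    -0.    -0.002]]Traceback (most recent call last):
  File "a.py", line 7, in <module>
    np.savez("top0.npz",W=cloud(ims["top"]),f=ims["top"]["frame"])
                          ~~~~~^^^^^^^^^^^^
  File "h.py", line 14, in cloud
    W=P@np.array(im["rotation"]).T+np.array(im["origin"]); W[z==0]=np.nan
      ~~~~~~~~~~~~~~~~~~~~~~~~~~~~^~~~~~~~~~~~~~~~~~~~~~~
ValueError: operands could not be broadcast together with shapes (384,512) (3,)
```

```bash
python3 - <<'E'
s=open('h.py').read()
s=s.replace('    return im\ndef','    elif np.ndim(im["rotation"])==1: im["rotation"]=R.from_rotvec(im["rotation"]).as_matrix()\n    return im\ndef',1)
open('h.py','w').write(s)
E
sed -i '2,3d' a.py
python3 a.py
```

```text
scene drivebox [([0.79, 0.077, 0.0], 0.65), ([0.526, 0.321, 0.001], 0.61)]
scene cover [([0.526, 0.325, 0.058], 0.78), ([0.75, -0.126, -0.001], 0.69)]
scene cover_grip [([0.521, 0.325, 0.093], 0.93), ([0.584, -0.253, 0.012], 0.39)]
scene cover_tab [([0.513, 0.428, 0.094], 0.57)]
scene screw_a_wing [([0.53, 0.268, 0.103], 0.43)]
scene screw_b_wing [([0.519, 0.381, 0.105], 0.4)]
scene rack [([0.579, -0.176, 0.004], 0.95), ([0.766, -0.011, 0.002], 0.32)]
scene apron [([0.566, -0.076, 0.011], 0.76)]
scene bay_home [([0.585, -0.249, 0.014], 0.96)]
scene tin0 [([0.79, 0.078, -0.003], 0.92), ([0.752, -0.125, -0.001], 0.84), ([0.766, -0.012, 0.003], 0.58)]
scene tin1 [([0.79, 0.078, -0.003], 0.92), ([0.752, -0.125, -0.001], 0.84), ([0.766, -0.012, 0.003], 0.58)]
scene tin2 [([0.79, 0.078, -0.003], 0.92), ([0.752, -0.125, -0.001], 0.84), ([0.766, -0.012, 0.003], 0.58)]
scene driver [([0.382, 0.137, 0.003], 0.6)]
top drivebox [([0.526, 0.322, 0.003], 0.91)]
top cover [([0.523, 0.321, 0.063], 0.96)]
top cover_grip [([0.523, 0.323, 0.094], 0.75)]
top cover_tab [([0.512, 0.429, 0.09], 0.58)]
top screw_a_wing [([0.534, 0.264, 0.105], 0.62)]
top screw_b_wing [([0.517, 0.376, 0.108], 0.44)]
top rack [([0.574, -0.176, -0.005], 0.69), ([0.524, 0.322, 0.065], 0.32)]
top apron [([0.574, -0.079, 0.008], 0.95), ([0.768, -0.013, -0.001], 0.37)]
top bay_home [([0.584, -0.25, 0.01], 0.71)]
top tin0 [([0.767, -0.012, -0.002], 0.86), ([0.748, -0.126, -0.001], 0.75), ([0.789, 0.077, -0.002], 0.62)]
top tin1 [([0.767, -0.012, -0.002], 0.86), ([0.748, -0.126, -0.001], 0.75), ([0.789, 0.077, -0.002], 0.62)]
top tin2 [([0.767, -0.012, -0.002], 0.86), ([0.748, -0.126, -0.001], 0.75), ([0.789, 0.077, -0.002], 0.62)]
top driver [([0.379, 0.133, 0.002], 0.74), ([0.585, -0.25, 0.011], 0.69)]
```

View pics/top0.png

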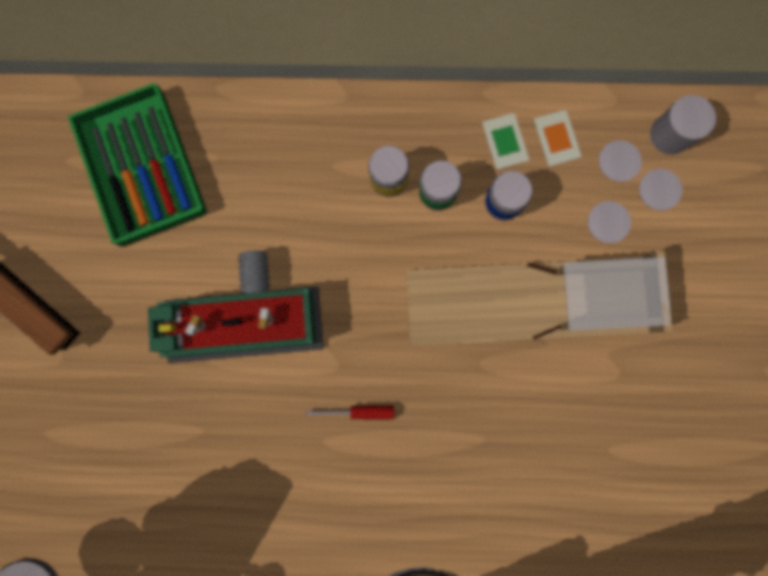

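View pics/scene0.png

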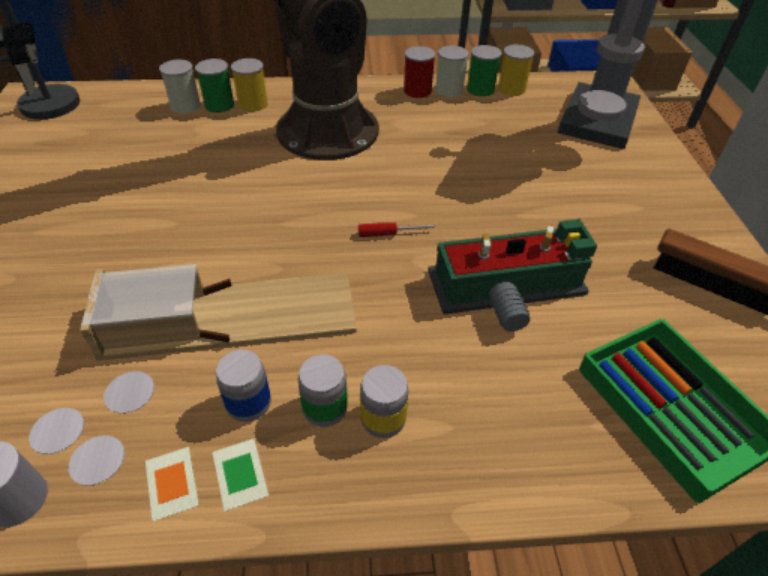

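The top view shows the drive box at about (235,320), with its tab to the left, and the rack at (540,295) with its bay to the right. The scene view agrees. Next I'll move over the box.

arm_command:
  motion:
    - [91, 0, 30, -36.5, 0, 0, 0]
    - [91, 0, 30, -36.5, 0, 0, 0]
    - [91, 0, 30, -36.5, 0, 0, 0]
    - [91, 0, 30, -36.5, 0, 0, 0]
    - [91, 0, 30, -36.5, 0, 0, 0]

```text
clock: 2.12
position: [0.303, -0.3545, 0.405]
ee_rot: [0.926, 1.364, -0.927]
force: [0.8, -0.5, -0.1]
width: 0.995
```

arm_command:
  motion:
    - [91, 0, 30, -36.5, 0, 0, 0]
    - [91, 0, 30, -36.5, 0, 0, 0]
    - [91, 0, 30, -36.5, 0, 0, 0]
    - [91, 0, 30, -36.5, 0, 0, 0]
    - [91, 0, 30, -36.5, 0, 0, 0]

```text
clock: 2.75
position: [0.375, -0.1295, 0.4051]
ee_rot: [0.927, 1.363, -0.926]
force: [1.2, -0.0, 0.9]
width: 0.993
```

arm_command:
  motion:
    - [91, 0, 30, -36.5, 0, 0, 0]
    - [91, 0, 30, -36.5, 0, 0, 0]
    - [91, 0, 30, -36.5, 0, 0, 0]
    - [91, 0, 30, -36.5, 0, 0, 0]
    - [91, 0, 30, -36.5, 0, 0, 0]

```text
clock: 3.38
position: [0.4472, 0.0953, 0.405]
ee_rot: [0.927, 1.364, -0.927]
force: [1.0, 0.3, -0.3]
width: 0.992
```

arm_command:
  motion:
    - [91, 0, 30, -36.5, 0, 0, 0]
    - [91, 0, 30, -36.5, 0, 0, 0]
    - [91, 0, 30, -36.5, 0, 0, 0]
    - [91, 0, 30, -36.5, 0, 0, 0]
    - [91, 0, 30, -36.5, 0, 0, 0]

```text
clock: 4.0
position: [0.5195, 0.3202, 0.4047]
ee_rot: [0.927, 1.364, -0.927]
force: [-0.3, 0.3, 0.2]
width: 0.994
```

arm_command:
  motion:
    - [45, 0, 0, 0, 9, 0, 0]
    - [45, 0, 0, 0, 9, 0, 0]
    - [45, 0, 0, 0, 9, 0, 0]
    - [45, 0, 0, 0, 9, 0, 0]
    - [45, 0, 0, 0, 0, 0, 0]

```text
clock: 4.62
position: [0.519, 0.3189, 0.4048]
ee_rot: [1.391, 1.08, -1.391]
force: [0.4, -0.7, 0.1]
width: 0.515
```

```bash
cat > b.py <<'E'
from h import *
im=cam("wrist"); W=cloud(im); save(im,"w1.png"); np.savez("w1.npz",W=W,f=im["frame"])
s=arm.observe(); print(s["position"],s["joints"].round(2),R.from_rotvec(s["ee_rot"]).as_matrix().round(3).tolist())
for t in ["cover_grip","cover_tab","screw_a_wing","screw_b_wing","cover","drivebox"]:
    print(t,[(np.round(q["point"],4).tolist(),round(q["p"],2)) for q in pinpoint("wrist",t)[:3]])
f=im["frame"].astype(int)
z=W[...,2]
red=(f[...,0]>100)&(f[...,1]<60)&(z>.06)&(z<.09)
print("redz",np.nanmedian(z[red]),red.sum())
r=cv2.minAreaRect(W[red][:,:2].astype(np.float32)*1000); print("red rect",r)
hi=(z>.083)&(z<.14)
n,l,st,c=cv2.connectedComponentsWithStats(hi.astype(np.uint8))
for i in range(1,n):
    if st[i,4]<60: continue
    P=W[l==i]; m=P[P[:,2]>np.nanpercentile(P[:,2],98)-.004]
    print(st[i].tolist(),"zmax",m[:,2].max().round(4),np.round(cv2.minAreaRect(m[:,:2].astype(np.float32)*1000),1) if 0 else cv2.minAreaRect(m[:,:2].astype(np.float32)*1000),"col",f[l==i].mean(0).round())
E
python3 b.py
```

```text
[0.51896596 0.318936   0.40475248] [-0.37  0.44 -0.39  1.59  0.18  1.15 -2.62] [[0.0, 0.97, -0.245], [-0.0, -0.245, -0.97], [-1.0, 0.0, 0.0]]
cover_grip [([0.5244, 0.3226, 0.095], 0.96)]
cover_tab [([0.5102, 0.4265, 0.096], 0.61)]
screw_a_wing [([0.5308, 0.2665, 0.1052], 0.71)]
screw_b_wing [([0.517, 0.3789, 0.1057], 0.96)]
cover [([0.5258, 0.3223, 0.0567], 0.83)]
drivebox [([0.5258, 0.3238, 0.0575], 0.43)]
redz 0.07770696093089915 13194
red rect ((524.4844970703125, 322.3460388183594), (72.53729248046875, 232.520263671875), 6.542469501495361)
[298, 133, 21, 40, 583] zmax 0.118 ((531.9807739257812, 267.73785400390625), (10.245025634765625, 30.15252113342285), 83.69108581542969) col [217. 199. 154.]
[233, 160, 34, 24, 486] zmax 0.1055 ((525.5650634765625, 323.32861328125), (10.057416915893555, 29.921489715576172), 6.958649635314941) col [45. 38. 40.]
[102, 169, 74, 65, 2345] zmax 0.1072 ((517.47607421875, 433.49188232421875), (61.99726486206055, 40.14981460571289), 6.740320682525635) col [ 88. 131.  83.]
[183, 177, 20, 40, 573] zmax 0.1177 ((519.1736450195312, 378.7696533203125), (10.226795196533203, 30.553621292114258), 67.18385314941406) col [201. 180. 132.]
```

View pics/w1.png

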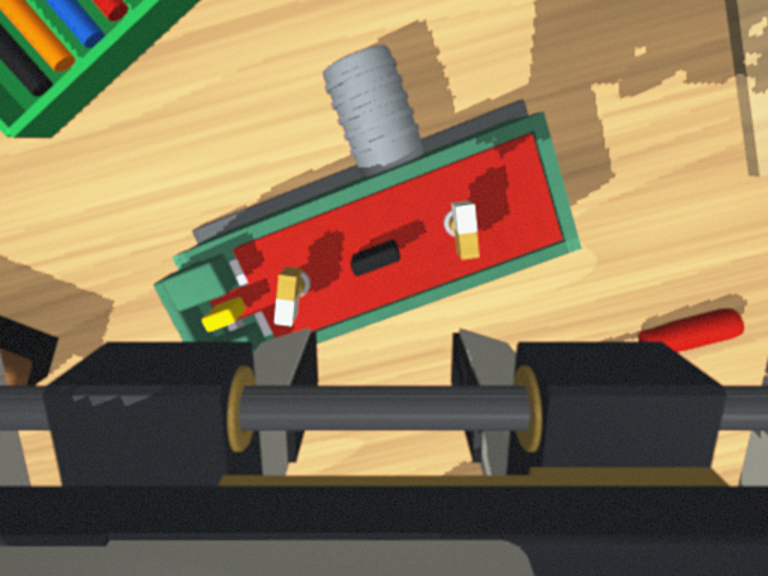

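The wrist view shows both wings at (465,230) and (287,298), the rib at (375,258) and the tab at (222,315). Screw a is at about 0.30 rad and b is near 0. I'll take screw a first.

arm_command:
  motion:
    - [30, 0, 25.2, 46.5, -7.9, 0, 0]
    - [30, 40, 0, 0, 0, 0, 0]
    - [30, 40, 0, 0, 0, 0, 0]
    - [30, 0, 0, 0, 0, 0, 0]
  newtons: 20

```text
clock: 5.48
position: [0.5311, 0.2666, 0.3222]
ee_rot: [1.287, 1.155, -1.297]
force: [-0.0, -0.2, 1.3]
width: 0.329
```

Run:
```python
from h import *
s=arm.observe(); M=R.from_rotvec(s["ee_rot"]).as_matrix(); print(s["position"],s["joints"].round(2),np.degrees(np.arctan2(M[1,2],M[0,2])),s["width"]*91.8)
im=cam("wrist"); save(im,"w2.png"); W=cloud(im); z=W[...,2]
hi=(z>.083)&(z<.14)
n,l,st,c=cv2.connectedComponentsWithStats(hi.astype(np.uint8))
for i in range(1,n):
    if st[i,4]<60: continue
    P=W[l==i]; m=P[P[:,2]>np.nanpercentile(P[:,2],98)-.004]
    print(st[i].tolist(),m[:,2].max().round(4),cv2.minAreaRect(m[:,:2].astype(np.float32)*1000))
```

```text
[0.53113345 0.26663734 0.32223947] [-0.28  0.5  -0.39  1.72  0.22  0.97 -2.44] -96.43651240952784 30.209486425568432
[243, 184, 20, 55, 924] 0.1178 ((531.9232788085938, 267.69927978515625), (10.021041870117188, 30.6284122467041), 83.86942291259766)
[0, 198, 58, 58, 2435] 0.1072 ((533.3753051757812, 425.4878234863281), (22.27799415588379, 34.33523178100586), 85.9360122680664)
[149, 206, 50, 21, 743] 0.1054 ((529.5882568359375, 322.4231262207031), (29.618427276611328, 7.951014518737793), 82.2713623046875)
[74, 219, 35, 31, 390] 0.1177 ((529.8807983398438, 377.9932556152344), (7.30849552154541, 15.763921737670898), 33.04152297973633)
[12, 287, 58, 23, 977] 0.1071 ((484.5789794921875, 425.1560363769531), (33.411685943603516, 19.097150802612305), 86.36820983886719)
```

View pics/w2.png

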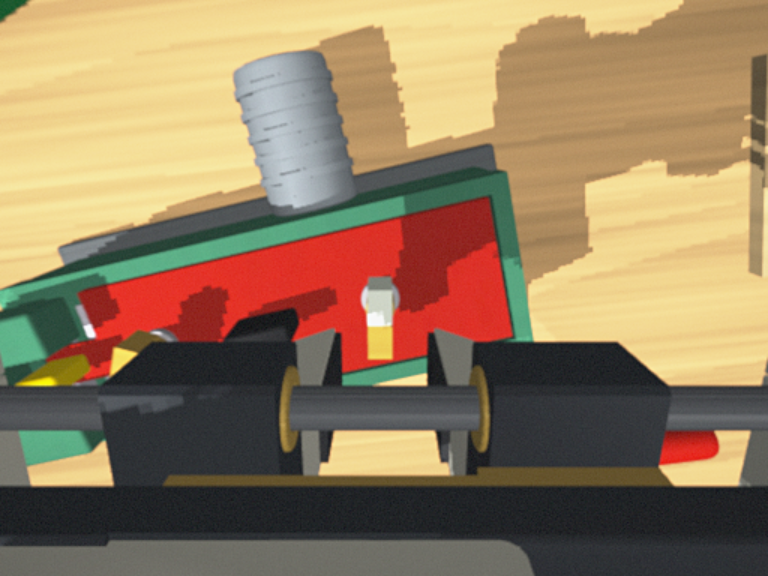

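Wing a lies centred between the fingers at (380,320), aligned with the jaws. Descend, close and turn.

arm_command:
  motion:
    - [30, 30, 0.7, -1.2, 0, 0, 0]
    - [30, 27, 0, 0, 0, 0, 0]
    - [5, 0, 0, 0, 0, 0, 0]
    - [5, 0, 0, 0, 0, 0, 0]
    - [5, 0, 0, 0, 0, 0, 0]
  newtons: 20

```text
clock: 6.15
position: [0.5333, 0.2688, 0.2696]
ee_rot: [1.294, 1.152, -1.29]
force: [-0.4, -2.7, 6.0]
width: 0.119
```

arm_command:
  motion:
    - [5, 0, 0, 0, -9, 0, 0]
    - [5, 0, 0, 0, -9, 0, 0]
    - [5, 0, 0, 0, -9, 0, 0]
    - [5, 0, 0, 0, 0, 0, 0]

```text
clock: 6.65
position: [0.5333, 0.2693, 0.2695]
ee_rot: [0.942, 1.357, -0.937]
force: [-0.9, 0.4, 5.2]
width: 0.12
```

arm_command:
  motion:
    - [5, 0, 0, 0, -9, 0, 0]
    - [5, 0, 0, 0, -9, 0, 0]
    - [5, 0, 0, 0, -9, 0, 0]
    - [5, 0, 0, 0, -9, 0, 0]
    - [5, 0, 0, 0, -9, 0, 0]

```text
clock: 7.28
position: [0.5325, 0.2701, 0.2696]
ee_rot: [0.333, 1.544, -0.328]
force: [-4.3, 2.5, 4.6]
width: 0.118
```

arm_command:
  motion:
    - [5, 0, 0, 0, -9, 0, 0]
    - [5, 0, 0, 0, -9, 0, 0]
    - [5, 0, 0, 0, -9, 0, 0]
    - [5, 0, 0, 0, -1, 0, 0]
    - [5, 0, 0, 0, 0, 0, 0]

```text
clock: 7.9
position: [0.532, 0.2702, 0.2695]
ee_rot: [-0.047, 1.57, 0.051]
force: [-5.7, 1.2, 6.8]
width: 0.119
```

arm_command:
  motion:
    - [30, 0, 0, 0, 0, 0, 0]
    - [30, 0, 0, 0, 0, 0, 0]
    - [30, -30, 0, 0, 0, 0, 0]
    - [30, -50, 0, 0, 0, 0, 0]
    - [30, 0, 0, 0, 0, 0, 0]

```text
clock: 8.52
position: [0.5336, 0.2697, 0.3517]
ee_rot: [-0.045, 1.564, 0.05]
force: [0.6, 0.0, -0.7]
width: 0.33
```

```bash
cat > c.py <<'E'
from h import *
s=arm.observe(); M=R.from_rotvec(s["ee_rot"]).as_matrix(); print(s["position"],s["joints"].round(2),"jaw",np.degrees(np.arctan2(M[1,2],M[0,2])),M.round(3).tolist(),s["width"]*91.8,s["force"])
for n in ["wrist","top"]:
  im=cam(n); save(im,n+"_now.png"); W=cloud(im); z=W[...,2]; f=im["frame"]
  hi=(z>.083)&(z<.14)&(W[...,1]>.2)&(W[...,1]<.5)&(W[...,0]>.42)&(W[...,0]<.62)
  k,l,st,c=cv2.connectedComponentsWithStats(hi.astype(np.uint8))
  for i in range(1,k):
    if st[i,4]<40: continue
    P=W[l==i]; q=P[:,2]>np.nanpercentile(P[:,2],98)-.004; m=P[q]; col=f[l==i][q].astype(float)
    wh=col[:,2]>150
    print(n,m[:,2].max().round(4),np.round(np.hstack([np.ravel(x) for x in cv2.minAreaRect(m[:,:2].astype(np.float32)*1000)]),1),"white-rest",((m[wh].mean(0)-m[~wh].mean(0))*1000).round(1)[:2] if wh.any() and (~wh).any() else None)
E
python3 c.py 2>/dev/null
```

```text
[0.53356787 0.26971985 0.3517069 ] [ 0.02  0.59 -0.87  1.66  0.49  1.12 -0.93] jaw 3.4988770005957432 [[0.006, -0.061, 0.998], [0.003, 0.998, 0.061], [-1.0, 0.003, 0.006]] 30.326404025081693 [ 0.55008834  0.03266665 -0.74744095]
wrist 0.1182 [518.3 380.2  10.5  30.   67.9] white-rest [-13.5   5.3]
wrist 0.1055 [525.  324.7  10.   29.7   7.1] white-rest None
wrist 0.1175 [531.8 269.1  10.   30.4   2.3] white-rest [-0.4 15.4]
```

arm_command:
  motion:
    - [30, 0, 37, -2.8, 0, 0, 0]
    - [30, 0, 37, -2.8, 0, 0, 0]
    - [30, 0, 37.2, -2.9, 0, 0, 0]
    - [30, 0, 0, 0, -9, 0, 0]
    - [30, 0, 0, 0, -9, 0, 0]

```text
clock: 9.25
position: [0.5169, 0.3794, 0.3459]
ee_rot: [-0.301, 1.552, 0.299]
force: [0.7, -0.3, -0.4]
width: 0.322
```

arm_command:
  motion:
    - [30, 0, 0, 0, -9, 0, 0]
    - [30, 0, 0, 0, -9, 0, 0]
    - [30, 0, 0, 0, -9, 0, 0]
    - [30, 0, 0, 0, -9, 0, 0]
    - [30, 0, 0, 0, -10, 0, 0]

```text
clock: 9.88
position: [0.5174, 0.3787, 0.3459]
ee_rot: [-0.921, 1.37, 0.92]
force: [0.1, 0.8, 0.8]
width: 0.326
```

arm_command:
  motion:
    - [30, 25, 0, 0, 0, 0, 0]
    - [30, 0, 0, 0, 0, 0, 0]

```text
clock: 10.12
position: [0.5172, 0.378, 0.3196]
ee_rot: [-0.917, 1.375, 0.915]
force: [0.4, -0.6, -0.2]
width: 0.329
```

```bash
python3 c.py 2>/dev/null
```

```text
[0.51722281 0.37802938 0.31960053] [-0.09  0.79 -1.08  1.57  0.72  1.23 -0.12] jaw 67.52736342750052 [[-0.004, -0.924, 0.382], [-0.004, 0.382, 0.924], [-1.0, 0.002, -0.005]] 30.179082801807777 [ 0.36807424 -0.5868047  -0.24913119]
wrist 0.1074 [511.3 432.8  71.8  39.7   6.6] white-rest None
wrist 0.1055 [511.9 427.3  10.6  19.9   5.2] white-rest None
wrist 0.1175 [518.2 379.9   9.8  31.   67.4] white-rest [-14.1   6.1]
top 0.1223 [532.7 270.1   7.1  28.5   1.1] white-rest None
```

View pics/wrist_now.png

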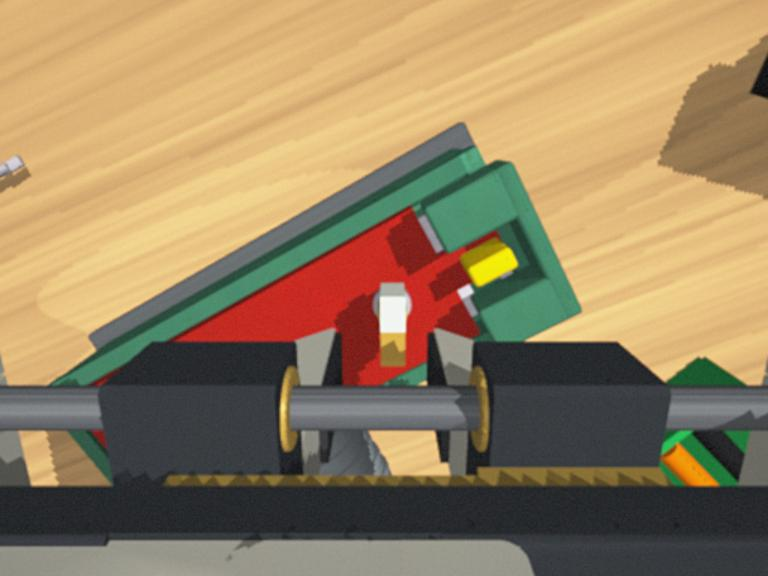

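Wing b is at (393,325), about 2 mm off-centre between the fingers, with the jaws aligned. I'll correct that and grip it.

arm_command:
  motion:
    - [30, 27, -0.2, 2, 0, 0, 0]
    - [30, 26, 0, 0, 0, 0, 0]
    - [5, 0, 0, 0, 0, 0, 0]
    - [5, 0, 0, 0, 0, 0, 0]
    - [5, 0, 0, 0, 0, 0, 0]

```text
clock: 10.85
position: [0.5181, 0.3807, 0.271]
ee_rot: [-0.916, 1.37, 0.915]
force: [-3.0, -4.6, 2.7]
width: 0.116
```

arm_command:
  motion:
    - [5, 0, 0, 0, -9, 0, 0]
    - [5, 0, 0, 0, -9, 0, 0]
    - [5, 0, 0, 0, -9, 0, 0]
    - [5, 0, 0, 0, -9, 0, 0]
    - [5, 0, 0, 0, 0, 0, 0]

```text
clock: 11.48
position: [0.5182, 0.3805, 0.2709]
ee_rot: [-1.383, 1.088, 1.382]
force: [-2.9, -4.7, 5.3]
width: 0.119
```

```bash
python3 -c "
from h import *
s=arm.observe(); M=R.from_rotvec(s['ee_rot']).as_matrix(); print(s['position'],s['joints'].round(2),np.degrees(np.arctan2(M[1,2],M[0,2])),s['force'],s['ft_torque'])"
```

```text
[0.5182371  0.38048661 0.2708775 ] [-0.06  0.9  -1.17  1.61  0.87  1.23  0.41] 103.64605157699745 [-2.85809063 -4.72338101  5.31852414] [-1.13017966  0.53110889 -0.02938095]
```

arm_command:
  motion:
    - [5, 0, 0, 0, -9, 0, 0]
    - [5, 0, 0, 0, -9, 0, 0]
    - [5, 0, 0, 0, -9, 0, 0]
    - [5, 0, 0, 0, -9, 0, 0]
    - [5, 0, 0, 0, 0, 0, 0]

```text
clock: 12.1
position: [0.5183, 0.3803, 0.2709]
ee_rot: [-1.814, 0.668, 1.812]
force: [-1.5, -6.0, 5.9]
width: 0.12
```

```bash
python3 -c "
from h import *
s=arm.observe(); M=R.from_rotvec(s['ee_rot']).as_matrix(); print(s['position'],s['joints'].round(2),np.degrees(np.arctan2(M[1,2],M[0,2])),s['force'],s['ft_torque'])"
```

```text
[0.51830976 0.38033122 0.27090421] [-0.04  0.94 -1.22  1.61  0.92  1.27  1.01] 139.63729892090439 [-1.48876723 -5.98954986  5.85037059] [-1.10456537  0.61207984 -0.00736063]
```

arm_command:
  motion:
    - [5, 0, 0, 0, -9, 0, 0]
    - [5, 0, 0, 0, -9, 0, 0]
    - [5, 0, 0, 0, -9, 0, 0]
    - [5, 0, 0, 0, -9, 0, 0]
    - [5, 0, 0, 0, -7, 0, 0]

```text
clock: 12.72
position: [0.5185, 0.3803, 0.2709]
ee_rot: [2.197, 0.051, -2.195]
force: [-1.7, -5.4, 3.0]
width: 0.117
```

arm_command:
  motion:
    - [5, 0, 0, 0, 0, 0, 0]
    - [30, 0, 0, 0, 0, 0, 0]
    - [30, 0, 0, 0, 0, 0, 0]
    - [30, -30, 0, 0, 0, 0, 0]
    - [30, -40, 0, 0, 0, 0, 0]

```text
clock: 13.35
position: [0.5184, 0.3809, 0.3399]
ee_rot: [2.197, 0.049, -2.2]
force: [1.0, 0.9, 0.8]
width: 0.327
```

```bash
python3 c.py 2>/dev/null
```

```text
[0.51841892 0.3808512  0.33993854] [-0.03  0.85 -1.24  1.54  0.82  1.35  1.83] jaw -177.45734963947544 [[-0.001, 0.044, -0.999], [-0.0, -0.999, -0.044], [-1.0, 0.0, 0.001]] 29.98140986518411 [0.95203439 0.90644528 0.78207908]
wrist 0.1181 [532.5 270.1   9.8  27.2   2.2] white-rest [-0.5 13.4]
wrist 0.1055 [525.7 324.2  10.   29.9   7. ] white-rest None
wrist 0.1175 [518.7 379.5   9.9  30.2   2.2] white-rest [  0.3 -13. ]
wrist 0.1064 [498.4 415.5   3.    9.9   1.9] white-rest None
wrist 0.1068 [532.7 418.4   8.9   7.8   2.3] white-rest None
wrist 0.1045 [513.8 419.5   9.8   5.    1. ] white-rest None
wrist 0.1067 [516.  450.3  51.7   7.2   3.4] white-rest None
```

arm_command:
  motion:
    - [60, 0, 28.3, -2.3, 0, 0, 0]
    - [60, 0, 28.4, -2.3, 10, 0, 0]
    - [60, 0, 0, 0, 10, 0, 0]
    - [60, 0, 0, 0, 10, 0, 0]
    - [60, 0, 0, 0, 10, 0, 0]

```text
clock: 14.08
position: [0.5255, 0.3246, 0.3398]
ee_rot: [-1.841, 0.63, 1.841]
force: [-0.2, 0.4, 0.6]
width: 0.651
```

arm_command:
  motion:
    - [60, 0, 0, 0, 10, 0, 0]
    - [60, 0, 0, 0, 10, 0, 0]
    - [60, 0, 0, 0, 10, 0, 0]
    - [60, 0, 0, 0, 10, 0, 0]
    - [60, 0, 0, 0, 10, 0, 0]

```text
clock: 14.7
position: [0.5253, 0.3247, 0.3397]
ee_rot: [-1.238, 1.19, 1.238]
force: [0.2, 0.4, -1.0]
width: 0.653
```

arm_command:
  motion:
    - [60, 0, 0, 0, 10, 0, 0]
    - [60, 0, 0, 0, 10, 0, 0]
    - [60, 0, 0, 0, 10, 0, 0]
    - [60, 0, 0, 0, 10, 0, 0]
    - [60, 0, 0, 0, 10, 0, 0]

```text
clock: 15.32
position: [0.5253, 0.3248, 0.3397]
ee_rot: [-0.576, 1.492, 0.577]
force: [0.0, 0.0, 0.5]
width: 0.65
```

arm_command:
  motion:
    - [40, 0, 0, 0, 10, 0, 0]
    - [40, 0, 0, 0, 10, 0, 0]
    - [40, 0, 0, 0, 10, 0, 0]
    - [40, 0, 0, 0, 5.7, 0, 0]
    - [40, 0, 0, 0, 0, 0, 0]

```text
clock: 15.95
position: [0.5252, 0.3249, 0.3398]
ee_rot: [-0.095, 1.568, 0.095]
force: [0.0, -0.4, 0.7]
width: 0.437
```

```bash
python3 c.py 2>/dev/null
```

```text
[0.5252149  0.32488839 0.33979476] [-0.27  0.54 -0.55  1.64  0.32  1.05 -0.79] jaw 6.922673524313837 [[0.0, -0.121, 0.993], [0.0, 0.993, 0.121], [-1.0, 0.0, 0.0]] 40.09403164811412 [ 0.02352821 -0.36231424  0.69999592]
wrist 0.1076 [511.7 432.5  72.2  38.5   6.8] white-rest None
wrist 0.1061 [512.7 428.    9.4  19.8   6.7] white-rest None
wrist 0.1177 [518.4 380.2  10.   30.1   1. ] white-rest [  0.3 -15. ]
wrist 0.106 [525.1 325.2   9.4  29.2   7. ] white-rest None
wrist 0.1041 [531.2 284.3   8.9   1.6   4.6] white-rest None
wrist 0.117 [532.1 260.1  10.   11.9   2.9] white-rest None
top 0.1205 [532.7 269.8   7.2  28.8   1.1] white-rest [-0.4 11. ]
top 0.108 [525.5 319.    9.4  15.5  12.8] white-rest None
```

View pics/wrist_now.png

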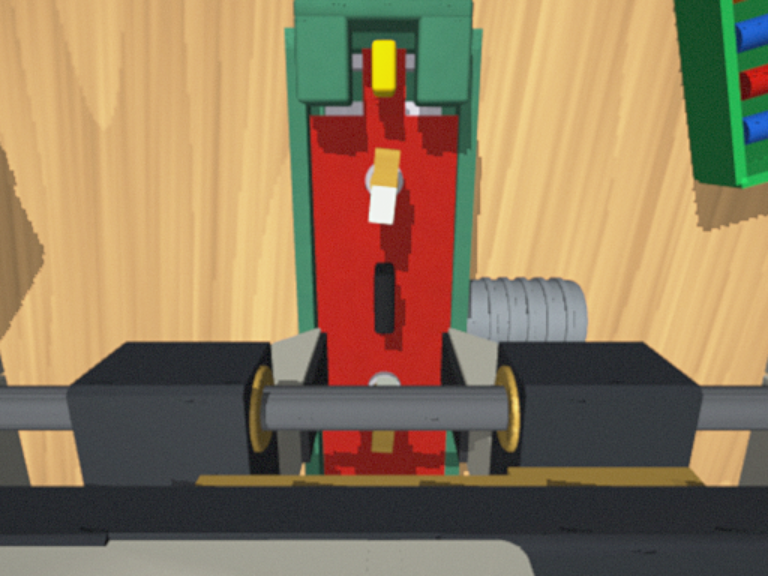

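The rib is centred between the fingers at (384,300), and both wings point at the rib. Grip and lift.

arm_command:
  motion:
    - [40, 40, 0, 0, 0, 0, 0]
    - [40, 38.5, 0, 0, 0, 0, 0]
    - [40, 0, 0, 0, 0, 0, 0]
    - [5, 0, 0, 0, 0, 0, 0]
    - [5, 0, 0, 0, 0, 0, 0]
  newtons: 40

```text
clock: 16.68
position: [0.5256, 0.3247, 0.2622]
ee_rot: [-0.094, 1.568, 0.095]
force: [0.4, 0.9, 0.1]
width: 0.265
```

arm_command:
  motion:
    - [5, 0, 0, 0, 0, 0, 0]
    - [5, -5, 0, 0, 0, 0, 0]
    - [5, -10, 0, 0, 0, 0, 0]
    - [5, -15, 0, 0, 0, 0, 0]
    - [5, 0, 0, 0, 0, 0, 0]

```text
clock: 17.3
position: [0.5258, 0.325, 0.293]
ee_rot: [-0.092, 1.566, 0.095]
force: [-0.7, -0.1, -4.7]
width: 0.105
```

```bash
cat > d.py <<'E'
from h import *
for n in ["top0","scene0"]:
  d=np.load(n+".npz"); W=d["W"]; z=W[...,2]
  reg=(W[...,0]>.46)&(W[...,0]<.68)&(W[...,1]<.06)&(W[...,1]>-.45)
  for lo,hi in [(.008,.016),(.07,.09)]:
    m=(reg&(z>lo)&(z<hi)).astype(np.uint8); m=cv2.morphologyEx(m,cv2.MORPH_OPEN,np.ones((3,3),np.uint8))
    k,l,st,c=cv2.connectedComponentsWithStats(m)
    if k<2: continue
    i=1+np.argmax(st[1:,4]); P=W[l==i]; print(n,lo,st[i,4],np.median(P[:,2]).round(4),cv2.minAreaRect(P[:,:2].astype(np.float32)*1000),P[:,:2].min(0),P[:,:2].max(0))
s=arm.observe(); print(s["position"],s["joints"].round(2))
E
python3 d.py
```

```text
top0 0.008 4181 0.0119 ((570.7531127929688, -94.954833984375), (130.00961303710938, 270.2922058105469), 4.4245829582214355) [ 0.49631217 -0.23027923] [0.63810035 0.0424437 ]
top0 0.07 3131 0.0785 ((586.7383422851562, -295.3729553222656), (127.09623718261719, 164.2703857421875), 4.563274383544922) [ 0.52578747 -0.38192257] [ 0.65564725 -0.21001047]
scene0 0.008 3677 0.0109 ((572.0110473632812, -97.39846801757812), (134.10130310058594, 272.8940734863281), 3.8684897422790527) [ 0.49727928 -0.23634892] [0.64265629 0.04182815]
scene0 0.07 2502 0.0778 ((589.2924194335938, -297.0242004394531), (130.73101806640625, 164.39439392089844), 3.971374988555908) [ 0.52626058 -0.3824406 ] [ 0.65951154 -0.2118156 ]
[0.52581789 0.32497269 0.29304267] [-0.29  0.59 -0.53  1.68  0.35  0.96 -0.82]
```

The lift is good (4.7 N). Both depth clouds agree on the rack: apron point at about (0.570,-0.076), with its x axis at -85.5°. Carry the cover across.

arm_command:
  motion:
    - [5, -17, 0, 0, 0, 0, 0]
    - [5, -17, 0, 0, 0, 0, 0]
    - [5, 0, -25, 0, 0, 0, 0]
    - [5, 0, -40, -0.5, 0, 0, 0]
    - [5, 0, -40, -0.5, 0, 0, 0]

```text
clock: 17.92
position: [0.5371, 0.2193, 0.3264]
ee_rot: [-0.094, 1.568, 0.094]
force: [0.6, -0.6, -5.2]
width: 0.107
```

arm_command:
  motion:
    - [5, 0, -40, -0.5, 0, 0, 0]
    - [5, 0, -40, -0.5, 0, 0, 0]
    - [5, 0, -40, -0.5, 0, 0, 0]
    - [5, 0, -40, -0.5, 0, 0, 0]
    - [5, 0, -40, -0.5, 0, 0, 0]

```text
clock: 18.55
position: [0.5585, 0.0201, 0.3265]
ee_rot: [-0.094, 1.567, 0.094]
force: [0.8, 0.0, -4.5]
width: 0.106
```

arm_command:
  motion:
    - [5, 0, -40, -0.5, 0, 0, 0]
    - [5, 0, -38, -0.5, 0, 0, 0]
    - [5, 0, -20, 0, 2.4, 0, 0]
    - [5, 30, 0, 0, 0, 0, 0]
    - [5, 0, 0, 0, 0, 0, 0]

```text
clock: 19.18
position: [0.5682, -0.0757, 0.2941]
ee_rot: [-0.06, 1.573, 0.061]
force: [-0.2, -0.0, -4.1]
width: 0.106
```

```bash
cat > e.py <<'E'
from h import *
s=arm.observe(); M=R.from_rotvec(s["ee_rot"]).as_matrix(); print(s["position"],s["joints"].round(2),"jaw",np.degrees(np.arctan2(M[1,2],M[0,2])),M.round(3).tolist(),s["width"]*91.8,s["force"])
for n in ["top","scene"]:
  im=cam(n); save(im,n+"_now.png"); W=cloud(im); z=W[...,2]; f=im["frame"].astype(int)
  reg=(W[...,0]>.46)&(W[...,0]<.68)&(W[...,1]<.2)&(W[...,1]>-.4)
  red=reg&(f[...,0]>90)&(f[...,1]<60)&(f[...,2]<70)
  red=cv2.morphologyEx(red.astype(np.uint8),cv2.MORPH_OPEN,np.ones((2,2),np.uint8))>0
  if red.sum()>30:
    P=W[red]; print(n,red.sum(),"z",np.percentile(P[:,2],[10,50,90]).round(4),cv2.minAreaRect(P[:,:2].astype(np.float32)*1000))
  for t in ["cover","cover_tab","cover_grip"]:
    print(n,t,[(np.round(q["point"],3).tolist(),round(q["p"],2)) for q in pinpoint(n,t)[:2]])
E
python3 e.py
```

```text
[ 0.56816072 -0.07570233  0.29409946] [ 0.39  0.52 -0.49  1.8   0.3   0.9  -0.16] jaw 4.4200758593918055 [[-0.004, -0.077, 0.997], [0.001, 0.997, 0.077], [-1.0, 0.001, -0.004]] 9.767547760036924 [-0.15925148 -0.0490724  -4.08661901]
top 532 z [nan nan nan] ((556.5801391601562, -15.23419189453125), (64.42332458496094, 58.53102111816406), 11.252301216125488)
top cover [([0.565, -0.076, 0.094], 0.66)]
top cover_tab []
top cover_grip [([0.568, -0.076, 0.126], 0.87)]
scene 393 z [nan nan nan] ((527.2369384765625, 0.7818222045898438), (81.18679809570312, 207.79107666015625), 66.07994079589844)
scene cover [([0.568, -0.077, 0.096], 0.66)]
scene cover_tab [([0.56, 0.029, 0.127], 0.48)]
scene cover_grip [([0.569, -0.071, 0.128], 0.9)]
```

View pics/scene_now.png

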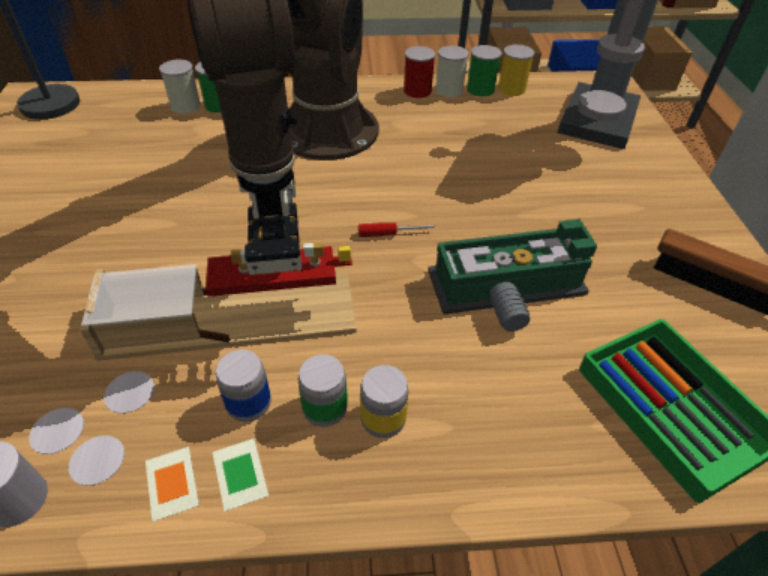

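The picture shows the cover held level over the apron at (270,270), tab to the right, away from the bay. Lower it.

arm_command:
  motion:
    - [5, 25, 0, 1.8, 0, 0, 0]
    - [5, 25, 0, 0, 0, 0, 0]
    - [5, 18, 0, 0, 0, 0, 0]
    - [5, 6, 0, 0, 0, 0, 0]
    - [5, 0, 0, 0, 0, 0, 0]

```text
clock: 20.2
position: [0.5709, -0.076, 0.2213]
ee_rot: [-0.061, 1.57, 0.061]
force: [1.3, -1.3, -4.5]
width: 0.106
```

arm_command:
  motion:
    - [5, 3, 0, 0, 0, 0, 0]
    - [5, 0, 0, 0, 0, 0, 0]

```text
clock: 20.45
position: [0.5709, -0.0761, 0.2186]
ee_rot: [-0.061, 1.569, 0.061]
force: [0.1, -0.2, -4.9]
width: 0.107
```

arm_command:
  motion:
    - [5, 2.5, 0, 0, 0, 0, 0]
    - [5, 0, 0, 0, 0, 0, 0]

```text
clock: 20.7
position: [0.5707, -0.0761, 0.2157]
ee_rot: [-0.061, 1.57, 0.061]
force: [-0.1, -0.3, -3.7]
width: 0.104
```

arm_command:
  motion:
    - [5, 2, 0, 0, 0, 0, 0]
    - [5, 0, 0, 0, 0, 0, 0]

```text
clock: 20.95
position: [0.5707, -0.0759, 0.2154]
ee_rot: [-0.062, 1.569, 0.06]
force: [-7.5, -0.5, 16.1]
width: 0.107
```

arm_command:
  motion:
    - [40, 0, 0, 0, 0, 0, 0]
    - [40, 0, 0, 0, 0, 0, 0]
    - [40, 0, 0, 0, 0, 0, 0]
    - [40, -30, 0, 0, 0, 0, 0]
    - [40, -45, 0, 0, 0, 0, 0]

```text
clock: 21.58
position: [0.5703, -0.0761, 0.2883]
ee_rot: [-0.061, 1.573, 0.062]
force: [-0.4, 0.6, -0.6]
width: 0.434
```

arm_command:
  motion:
    - [40, 0, 52, 0, 0, 0, 0]
    - [40, 0, 51, 0, 0, 0, 0]
    - [40, 0, 0, 0, 0, 0, 0]

```text
clock: 21.95
position: [0.5623, 0.0317, 0.2893]
ee_rot: [-0.064, 1.569, 0.069]
force: [0.5, -0.8, 0.6]
width: 0.438
```

```bash
python3 - 2>/dev/null <<'E'
from h import *
s=arm.observe(); M=R.from_rotvec(s["ee_rot"]).as_matrix(); print(s["position"],s["joints"].round(2),"jaw",np.degrees(np.arctan2(M[1,2],M[0,2])),s["width"]*91.8)
im=cam("wrist"); save(im,"w5.png")
for n in ["top","wrist"]:
  if n=="top": im=cam(n)
  W=cloud(im); z=W[...,2]; f=im["frame"].astype(int)
  reg=(W[...,0]>.46)&(W[...,0]<.68)&(W[...,1]<.2)&(W[...,1]>-.4)
  for nm,m in [("red",reg&(f[...,0]>90)&(f[...,1]<70)&(f[...,2]<70)),("yel",reg&(f[...,0]>150)&(f[...,1]>130)&(f[...,2]<70)&(z>.045)),("hi",reg&(z>.045)&(z<.072))]:
    if m.sum()<20: continue
    P=W[m]; print(n,nm,m.sum(),"z",np.nanpercentile(P[:,2],[10,50,90]).round(4),cv2.minAreaRect(P[:,:2].astype(np.float32)*1000))
  for t in ["cover","cover_tab","cover_grip"]:
    print(n,t,[(np.round(q["point"],4).tolist(),round(q["p"],2)) for q in pinpoint(n,t)[:2]])
E
```

```text
[0.56227039 0.0317163  0.28927457] [ 0.21  0.51 -0.5   1.83  0.31  0.88 -0.35] jaw 4.8541237939474495 40.17795518139264
top red 377 z [0.0254 0.0295 0.0324] ((558.249267578125, -138.51841735839844), (156.74533081054688, 193.9839630126953), 83.06416320800781)
top hi 143 z [0.0506 0.0649 0.07  ] ((553.4251708984375, -84.29934692382812), (130.2866973876953, 577.693115234375), 7.8203630447387695)
top cover [([0.5694, -0.0777, 0.0147], 0.89)]
top cover_tab [([0.7882, 0.0756, -0.0017], 0.42)]
top cover_grip [([0.5712, -0.0731, 0.048], 0.91)]
wrist red 377 z [0.0254 0.0295 0.0324] ((558.249267578125, -138.51841735839844), (156.74533081054688, 193.9839630126953), 83.06416320800781)
wrist hi 143 z [0.0506 0.0649 0.07  ] ((553.4251708984375, -84.29934692382812), (130.2866973876953, 577.693115234375), 7.8203630447387695)
wrist cover [([0.5707, -0.0737, 0.01], 0.95), ([0.5646, 0.0253, 0.0293], 0.2)]
wrist cover_tab [([0.5636, 0.0262, 0.0497], 0.88)]
wrist cover_grip [([0.5716, -0.0776, 0.0484], 0.66)]
```

View pics/w5.png

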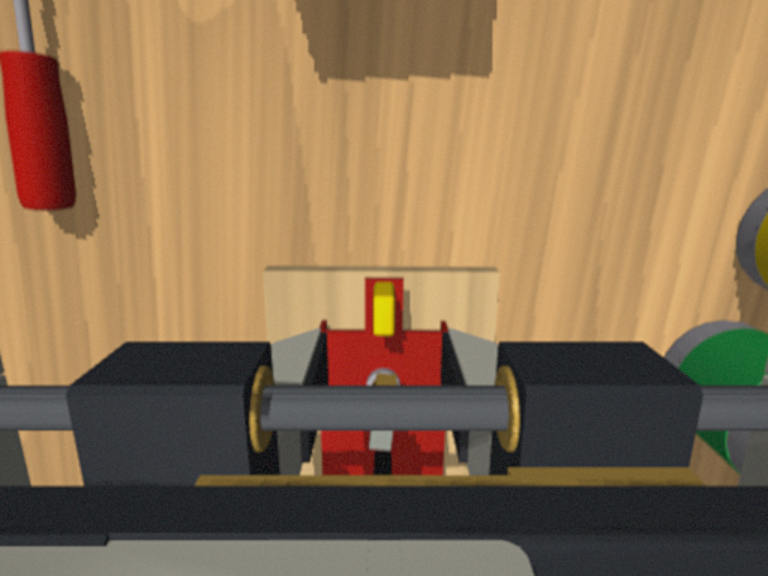

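The cover lies flat and in line on the apron, with the tab at (384,308) centred between the fingers. Take the tab.

arm_command:
  motion:
    - [40, 35, -3.5, 0, 0, 0, 0]
    - [40, 32, 0, 0, 0, 0, 0]
    - [40, 10, 0, 0, 0, 0, 0]
    - [40, 0, 0, 0, 0, 0, 0]
  newtons: 30

```text
clock: 22.85
position: [0.5631, 0.023, 0.2116]
ee_rot: [-0.061, 1.571, 0.061]
force: [-0.5, 0.8, 0.6]
width: 0.431
```

arm_command:
  motion:
    - [5, 0, 0, 0, 0, 0, 0]
    - [5, 0, 0, 0, 0, 0, 0]
    - [5, 0, 0, 0, 0, 0, 0]
    - [5, 0, 0, 0, 0, 0, 0]

```text
clock: 23.35
position: [0.5632, 0.0232, 0.2122]
ee_rot: [-0.061, 1.569, 0.061]
force: [-0.6, -1.4, 2.9]
width: 0.105
```

```bash
python3 - 2>/dev/null <<'E'
from h import *
s=arm.observe(); M=R.from_rotvec(s["ee_rot"]).as_matrix(); print(s["position"],s["joints"].round(2),"jaw",np.degrees(np.arctan2(M[1,2],M[0,2])),M.round(3).tolist(),s["width"]*91.8,s["force"],s["ft_torque"])
E
```

```text
[0.56319509 0.02317447 0.21220732] [ 0.18  0.61 -0.45  1.89  0.39  0.73 -0.41] jaw 4.438539938902854 [[0.001, -0.077, 0.997], [-0.0, 0.997, 0.077], [-1.0, -0.0, 0.001]] 9.657988074521324 [-0.60409907 -1.41795396  2.90492718] [-0.07625011  0.03470184 -0.01199356]
```

arm_command:
  motion:
    - [5, 0, -10, 0, 0, 0, 0]
    - [5, 0, -15, 0, 0, 0, 0]
    - [5, 0, -15, 0, 0, 0, 0]
    - [5, 0, -15, 0, 0, 0, 0]
    - [5, 0, -15, 0, 0, 0, 0]

```text
clock: 23.98
position: [0.5688, -0.047, 0.2122]
ee_rot: [-0.06, 1.569, 0.062]
force: [-1.5, 4.6, 6.3]
width: 0.107
```

arm_command:
  motion:
    - [5, 0, -15, 0, 0, 0, 0]
    - [5, 0, -15, 0, 0, 0, 0]
    - [5, 0, -15, 0, 0, 0, 0]
    - [5, 0, -15, 0, 0, 0, 0]
    - [5, 0, 0, 0, 0, 0, 0]

```text
clock: 24.6
position: [0.5734, -0.1091, 0.2122]
ee_rot: [-0.06, 1.569, 0.058]
force: [0.7, -1.6, 5.6]
width: 0.106
```

```bash
python3 - 2>/dev/null <<'E'
from h import *
s=arm.observe(); M=R.from_rotvec(s["ee_rot"]).as_matrix(); print(s["position"],"jaw",np.degrees(np.arctan2(M[1,2],M[0,2])),s["width"]*91.8,s["force"],s["ft_torque"])
d=s["position"]-np.array([.5632,.0232,.2122]); print(d@[.078,-.997,0],d@[.997,.078,0])
im=cam("top"); save(im,"t6.png")
E
```

```text
[ 0.57344109 -0.10907867  0.21217172] jaw 4.29582188826716 9.721773640254435 [ 0.69410384 -1.55766943  5.57133026] [-0.47048228 -0.22626375  0.01126441]
0.1326806391327488 -0.000107366228712435
```

View pics/t6.png

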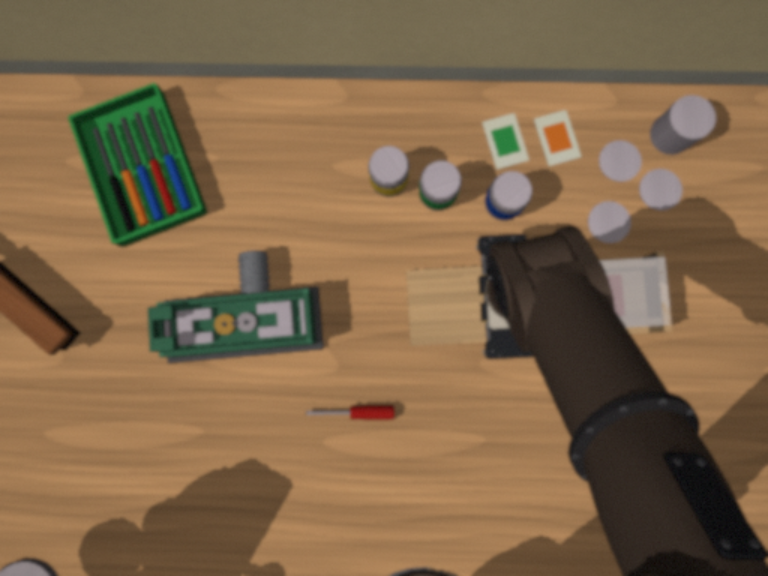

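The cover is entering under the roof, seen pinkish at about (615,290). About 43 mm remain and the tins are clear.

arm_command:
  motion:
    - [5, 0, -12, 0, 0, 0, 0]
    - [5, 0, -12, 0, 0, 0, 0]
    - [5, 0, -9, 0, 0, 0, 0]
    - [5, 0, -5, 0, 0, 0, 0]
    - [5, 0, 0, 0, 0, 0, 0]

```text
clock: 25.28
position: [0.5762, -0.1453, 0.2122]
ee_rot: [-0.06, 1.569, 0.06]
force: [0.8, 3.4, 6.4]
width: 0.106
```

arm_command:
  motion:
    - [5, 0, -3, 0, 0, 0, 0]
    - [5, 0, 0, 0, 0, 0, 0]

```text
clock: 25.52
position: [0.5764, -0.1477, 0.2122]
ee_rot: [-0.06, 1.569, 0.061]
force: [-0.5, 5.0, 6.6]
width: 0.107
```

arm_command:
  motion:
    - [5, 0, -2, 0, 0, 0, 0]
    - [5, 0, 0, 0, 0, 0, 0]

```text
clock: 25.78
position: [0.5766, -0.1494, 0.2122]
ee_rot: [-0.06, 1.569, 0.062]
force: [-0.3, 5.2, 6.8]
width: 0.104
```

Travelled about 173 mm; nudge on until the force rises.

arm_command:
  motion:
    - [5, 0, -2, 0, 0, 0, 0]
    - [5, 0, 0, 0, 0, 0, 0]

```text
clock: 26.02
position: [0.5768, -0.1514, 0.2122]
ee_rot: [-0.06, 1.569, 0.062]
force: [-0.5, 5.7, 6.9]
width: 0.107
```

arm_command:
  motion:
    - [5, 0, -2, 0, 0, 0, 0]
    - [5, 0, 0, 0, 0, 0, 0]

```text
clock: 26.28
position: [0.5769, -0.1532, 0.2122]
ee_rot: [-0.06, 1.569, 0.062]
force: [-0.4, 6.9, 7.7]
width: 0.103
```

arm_command:
  motion:
    - [5, 0, -2, 0, 0, 0, 0]
    - [5, 0, 0, 0, 0, 0, 0]

```text
clock: 26.52
position: [0.577, -0.1536, 0.2122]
ee_rot: [-0.06, 1.57, 0.065]
force: [-1.6, 10.2, 8.9]
width: 0.103
```

arm_command:
  motion:
    - [5, 0, -1.5, 0, 0, 0, 0]
    - [5, 0, 0, 0, 0, 0, 0]

```text
clock: 26.78
position: [0.577, -0.1539, 0.2121]
ee_rot: [-0.06, 1.57, 0.067]
force: [-3.2, 15.3, 8.4]
width: 0.109
```

Contact: the force rose to 15 N with no more travel. Unload a little, let go and rise.

arm_command:
  motion:
    - [5, 0, 1.5, 0, 0, 0, 0]
    - [40, 0, 0, 0, 0, 0, 0]
    - [40, 0, 0, 0, 0, 0, 0]
    - [40, 0, 0, 0, 0, 0, 0]
    - [40, -20, 0, 0, 0, 0, 0]

```text
clock: 27.4
position: [0.5762, -0.1558, 0.2311]
ee_rot: [-0.06, 1.573, 0.061]
force: [0.5, -0.0, -0.2]
width: 0.427
```

arm_command:
  motion:
    - [40, -40, 0, 0, 0, 0, 0]
    - [40, -50, 0, 0, 0, 0, 0]
    - [40, -50, 30, 0, 0, 0, 0]
    - [40, 0, 60, 0, 0, 0, 0]
    - [40, 0, 60, 0, 0, 0, 0]

```text
clock: 28.02
position: [0.5651, -0.0045, 0.3741]
ee_rot: [-0.06, 1.567, 0.059]
force: [1.3, -0.1, -0.2]
width: 0.437
```

arm_command:
  motion:
    - [40, 0, 60, 0, 0, 0, 0]
    - [40, 0, 60, 0, 0, 0, 0]
    - [40, 0, 0, 0, 0, 0, 0]
    - [40, 0, 0, 0, 0, 0, 0]

```text
clock: 28.52
position: [0.556, 0.1137, 0.3727]
ee_rot: [-0.062, 1.569, 0.061]
force: [0.6, -0.7, 0.0]
width: 0.434
```

```bash
python3 - 2>/dev/null <<'E'
from h import *
s=arm.observe(); print(s["position"],s["joints"].round(2),s["width"]*91.8,s["force"],s["clock"])
o=np.array([.570,-.076]); ex=np.array([.078,-.997]); ey=np.array([.997,.078])
for n in ["top","scene"]:
  im=cam(n); save(im,n+"_end.png")
  for t in ["cover","cover_tab","cover_grip","tin0","driver"]:
    for q in pinpoint(n,t)[:3 if t=="tin0" else 1]:
      d=np.array(q["point"])[:2]-o; print(n,t,np.round(q["point"],3),round(q["p"],2),"rack",round(d@ex-.1,4),round(d@ey,4))
  W=cloud(im); z=W[...,2]; f=im["frame"].astype(int); d=W[...,:2]-o; rx=d@ex-.1; ry=d@ey
  m=(abs(ry)<.06)&(rx<.03)&(rx>-.08)&(f[...,0]>100)&(f[...,1]<70)&(f[...,2]<70)&(z>.02)&(z<.04)
  print(n,"red outside roof",m.sum(),"rx min",rx[m].min(),"ry",ry[m].min(),ry[m].max(),"z",np.median(z[m]))
E
```

```text
[0.55600314 0.11370547 0.3726568 ] [ 0.13  0.44 -0.59  1.72  0.27  1.06 -0.47] 39.85327224508969 [ 0.62931094 -0.67079731  0.04671821] 28.525
top cover [ 0.586 -0.252  0.014] 0.93 rack 0.0768 0.0023
top cover_tab [ 0.576 -0.148  0.044] 0.48 rack -0.0273 0.0004
top cover_grip [ 0.582 -0.251  0.05 ] 0.73 rack 0.0753 -0.0012
top tin0 [ 0.75  -0.125 -0.001] 0.98 rack -0.0369 0.1759
top tin0 [ 0.79   0.074 -0.   ] 0.9 rack -0.2327 0.2311
top tin0 [ 0.768 -0.011  0.   ] 0.85 rack -0.1491 0.2027
top red outside roof 360 rx min -0.03777521943044931 ry -0.03260449496771999 0.0348249013452323 z 0.02979007424405955
scene cover [ 0.585 -0.257  0.011] 0.57 rack 0.0819 0.0008
scene cover_tab [ 0.575 -0.15   0.048] 0.48 rack -0.026 -0.0006
scene cover_grip [ 0.584 -0.248  0.048] 0.91 rack 0.0728 0.0004
scene tin0 [ 0.788  0.073 -0.001] 0.94 rack -0.2317 0.2294
scene tin0 [ 0.75  -0.127 -0.003] 0.78 rack -0.0355 0.1755
scene tin0 [ 0.568 -0.073  0.013] 0.49 rack -0.1027 -0.0015
scene driver [ 0.568 -0.073  0.013] 0.19 rack -0.1029 -0.0019
scene red outside roof 241 rx min -0.038265745384916144 ry -0.05634433277397882 0.03783585803129484 z 0.028808538682451146
```

View pics/scene_end.png

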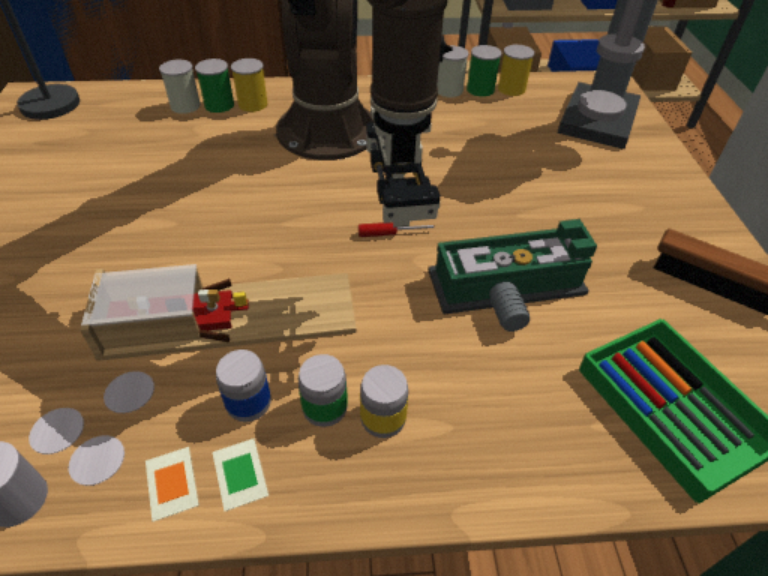

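The cover is home in the bay, with the tab outside at (238,300). Tins and driver are unmoved and the arm is clear. Hand in.

```bash
python3 -c "
from h import *
print(arm.sign_off())"
```

```text
the job is handed in; nothing more can be done
None
```

The red cover is home in the rack bay and let go, and the job is handed in at about 29 s of the 72 s. The hand-in reports no verdict.

- **Screws:** I loosened both thumbscrews to about 2.02 rad by the camera, with the cover still in its seat.
- **Apron:** I lifted the cover by the black rib, set it down flat and in line on the apron, and let go.
- **Bay:** I took it again by the yellow tab and slid it in about 177 mm. Travel then stopped and the pushing force rose to 15 N, which I took as the back wall.

**Last checks:**
- The top camera network put the cover at rack x = 0.077 m and y = 0.002 m; the target is 0.070–0.082 m. Its top face is level at 30 mm and the tab points outwards.
- The scene camera network gave x = 0.082 m, at the edge of the limit and with low confidence (0.57). The rib and tab readings from both cameras, and the travel, agree with about 0.076 m.
- The tins the networks found lie within about 5 mm of where they started. In the scene picture all three tins and the screwdriver look unmoved. The networks did not find the screwdriver at the end: the top view gave nothing, and the scene view gave only a low-confidence false reading on the rack.
- The gripper is clear of everything.

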